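# Nip a newly bound pocket book in the bench press

## Robot

A 6-joint arm with a two-finger parallel gripper is mounted at the origin on a cart in front of the work surface, level with it; the furniture and walls round the work are solid. World frame = base frame: x ahead of the robot, y to its left, z up, the work surface at z = 0. Lengths are in mm, angles in rad, forces in N, time in s.
With the tool pointing down it reaches from about 350 to 775 mm from the base axis. Payload 7.3 kg.
Tool frame: the origin (TCP) lies midway between the tips of the shut fingers; the grasp point (between the pads) lies 19 mm behind it; z points along the fingers, y is the line along which they close (so a half turn about z gives the same grasp; the last joint's range is limited). The gripper opens to 92 mm and grips with 3 to 60 N. Pads are 19 mm wide; open, the fingers measure 130 mm over their backs; the gripper's body (75 mm by 190 mm) begins 47 mm behind the grasp point.
Start: joints at [-1.275, 0.342, 1.524, -0, 1.275, -0.146], TCP at [224.497, -474.601, 226.741] pointing down, gripper open.
Joint ranges: [-2.53, 2.53], [-0.77, 2.02], [0.04, 2.7], [-1, 4.14], [0.28, 2.66], [-3.11, 3.11]. Speed limits (rad/s): [2.57, 2.57, 3.14, 3.14, 3.14, 3.14].

## Interface

Orientations are given as [roll, pitch, yaw] about the fixed x, y, z axes, in that order (R = Rz(yaw) Ry(pitch) Rx(roll)).
In Python, from plant import readout, vision, order, models gives the robot as it stands. The module is installed in compiled form; this text tells all that it offers.
- The arm moves only by the tool step_arm, never from a script. Its argument "series" is text: rows parted by semicolons, each of 7 numbers parted by spaces: the gripper's target within -1 to 1 (shut at 1, half-way at 0, fully open at -1), then the shift along the tool's x, y, z each as a share of 80 mm, from -1 to 1, then the turn, a rotation vector about the tool's x, y, z each as a share of 2 pi rad, from -1 to 1. In form: jaw x y z ax ay az; .... A call has 1 to 20 rows; each row is the pose to reach, as a shift and turn from the pose commanded when the call began, along the tool's axes at that moment, turning the shorter way round; what a row does not reach only later rows make up. A row lasts 1/10 s, in which the tool goes at most 50 mm and 8.59 degrees, less where a joint would pass 70% of its speed; a pose out of reach is approached as far as the arm can. A call with a number of a shift or a turn outside -1 to 1 is refused whole. A call with a gripper value outside its range is refused whole. The fingers move at their own pace and stop on an object; the grip force is fixed at half the most. Time passes only in rows, so rows that repeat a pose let the fingers close. It gives the time, the measured TCP pose, the force, the opening and the grip force at its end, in the units of the state.
- readout.get_obs(): the state, without advancing time (a new reading comes with each control period).
- vision.capture(name): name is "side" or "top" or "wrist"; returns a dict with "frame" (400x640x3 uint8, red, green, blue), "depth" (400x640 float32, mm along the optical axis (not along the pixel's ray), 0 where there is no reading), "fovy" (degrees; the focal length in pixels is half the picture's height over the tangent of half this angle, whatever the lens; pixels are square), "cx", "cy" (the principal point, pixels), "k1" (the pictures are not rectified: a ray, as slopes to the right and down, at radius r is drawn at 1 + k1 r^2 times it, then the intrinsics apply), "rvec" (rotation vector, rad) and "tvec" (3), from world to camera coordinates, as OpenCV has them; the wrist camera has in their place "mount" (4x4, takes a point from camera to tool coordinates, whose origin is the TCP and whose axes are the flange's). Camera axes: x right, y down, z forward; pixel columns grow to the right and rows downward; lengths in mm; the calibration is good to about 2 mm. A picture is of the moment at which its call begins: read the wrist's pose just before it.
- order.close_job(): hands the job in; it is judged then, once.
Trained networks look in a picture, given as the dict that the camera call returned (one of the last four; its "shot" number tells which), for a name from the list of things; names that differ only in an ending like _2 or _b are one class to them, and where a whole thing is asked for, a point or a joint stands for the part that bears it (a point fixed in the world has none). Each returns a list of dicts, best first, with "p" (0 to 1); they miss things now and then, are a little off and sometimes report something else, mostly with a low value. They report only what shows in the picture. A call takes as long as a camera call.
- models.look_for(picture, thing): "position" ([column, row] in pixels, amid what is visible of it).
- models.pinpoint(picture, thing): "position" ([column, row] in pixels: a listed point, or the origin of a listed thing).
The state is a dict: "time": time; "joint_positions": joint angles; "dq": joint speeds; "tau": joint torques, N m; "tool_pos": TCP position; "tcp_rot": TCP orientation; "contact_force": force on the tool from outside, world axes, zero at the start; "moment": the same for the moment, N m; "grip_width": finger opening in mm; "finger_force": force on a finger pad.
Only numpy, scipy, OpenCV 4.12 (cv2) and the standard library are available. Lean on these libraries where they do the work, as an engineer would, in place of code of your own. Each camera call takes 0.05 s, during which the arm holds its last target. There are 200 camera calls.

## Task

Put the newly glued pocket book into the green bench press: lay it flat and square in the scribed outline on the pulled-out bed and let go, then push the bed fully home under the platen. Turn the T-handle clockwise (seen from above), regrasping its ends as you go, until the platen is down on the book and then about another quarter turn or a little more, so that it is firmly nipped. Leave the brush, the glue stick, the mixing cup and the pigment jar where they are.

Things in the scene. Friction and masses are not known exactly. Their poses are not given: they have to be found in the camera images.
- book: small hardback book with dark red cover and cream spine, 88 (its x, along the spine) x 58 (its y) x 18 mm, 110 g, lying flat on the table; origin at the centre of its underside. Grasp it across the 58 mm
- bed_centre (a point): centre of the top face of the press's sliding bed, a steel plate 108 x 94 mm, top face 30 mm above the table, with a scribed outline 94 (x) x 63 (y) mm for the book's 88 x 58. Its axes are the press's: x points into the press (away from the robot, yaw as the press stands), y to its left, z up. The bed slides along x; when home, its centre is straight below the screw
- bed_knob (a point): point in the upright black knob, 16 mm across, on the centre line 79 mm in front of the bed's centre; this point is 20 mm above the bed's top face, 12 mm below the knob's top: pinch it across y from above or push it along the press's x
- bed (a joint): how far the bed stands out of the press, m: 0 fully home, 0.108 fully out; it slides with about 2 N of friction and stays where it is left
- screw (a joint): angle of the T-handle screw, rad, growing as it turns clockwise seen from above. One turn (6.28) lowers the handle and the platen by 10 mm; it turns with about 0.12 N m of friction and stays where it is left
- handle_mid (a point): point on the screw's upright axis at mid-height of the T-bar: a level round steel bar 9 mm thick, 115 mm long, dark hub 25 mm across in the middle, 14 mm caps over the last 8 mm at each end, clear from 13 to 49 mm from the axis. It starts about 170 mm above the table, 50 mm above the green bridge (34 mm deep in x, 160 wide in y, top at 117 mm; nuts on it rise to 130 mm)
- handle_end (a point): centre of the cap at one end of the T-bar, 53.5 mm from the axis (the other end lies opposite), so it tells which way the bar points
- platen: steel pressing plate 92 (x) x 98 (y) x 10 mm that hangs level below the screw on a rubber buffer and does not turn; origin at the centre of its underside, axes as the press's. At the start it is 4 to 7 mm higher than the top of the book will be on the bed. Once on the book the buffer yields, about 8 N a mm (a quarter turn past first touch gives about 23 N, a half turn about 43 N)
- brush_1: brush with a red-brown handle, 164 mm long, a bystander; origin below its middle
- glue_stick_1: cream glue stick, 108 x 12 mm, a bystander; origin below its middle
- mix_cup_2: small pink mixing cup, 41 mm across, 28 mm high, a bystander; origin at the centre of its underside
- pigment_jar_1: small clear jar with white lid and pink pigment, 40 mm across, 36 mm high, a bystander; origin at the centre of its underside

How it is judged (in metres and radians):
On the way, in this order (a step that is already met when the one before it is completed fails the run):
1. the book lies flat and square in the outline on the bed, let go (x of book in the frame of bed_centre between -0.01 and 0.01 m and y of book in the frame of bed_centre between -0.01 and 0.01 m and z of book in the frame of bed_centre below 0.004 m and angle between the x axis of book and the x axis of bed_centre, either way round below 0.15 rad and contact force between the fingers and book below 0.1 N), for 0.2 s.
2. the bed is fully home under the platen, the book still on it (value of joint bed below 0.004 m and horizontal distance between book and platen below 0.016 m and z of book in the frame of bed_centre below 0.004 m), for 0.2 s.
At the end, for the whole second after the job is handed in: The bed is home to within 4 mm, the book lies flat on it within 12 mm (each way) of its centre and square within 0.18 rad, the platen presses on the book with more than 10 N, and the screw is at rest (value of joint bed below 0.004 m and x of book in the frame of bed_centre between -0.012 and 0.012 m and y of book in the frame of bed_centre between -0.012 and 0.012 m and z of book in the frame of bed_centre below 0.004 m and angle between the x axis of book and the x axis of bed_centre, either way round below 0.18 rad and angle between book's own z axis and vertical below 0.1 rad and contact force between platen and book above 10 N and velocity of joint screw between -0.1 and 0.1 rad/s); the robot touches nothing.
It fails at once if the brush, glue stick, mixing cup or pigment jar is moved by more than 30 mm (distance of any of brush_1, glue_stick_1, mix_cup_2, pigment_jar_1 from where it was at the start of the episode above 0.03 m).
It also fails if it takes over 69 s, if anything falls off the work surface, if the arm or the gripper's body presses on something with over 40 N, if the wrist force passes 120 N, or if a joint passes its speed limit or range.

## Working session

There is one attempt and no reset: what is moved stays moved. The work goes in short steps, Python scripts to look and compute and a tool call to move; the robot and the scene stay as the last step left them, time stands still between calls to the robot, and variables do not carry over. Pictures are saved under pics/ and viewed, at most 10 in all, crops included, and the job is handed in when it is done.

Besides the shell and the picture viewer there is one more tool, called as name(argument=value, ...) on one line, values as JSON. step_arm: Moves the arm, as the interface text tells. Shift numbers are shares of 80 mm and turn numbers shares of 2 pi rad, none past 1 either way. Its arguments: {"type":"object","properties":{"series":{"type":"string"}},"required":["series"]}

```bash
mkdir -p pics; cat > h.py <<'E'
import numpy as np, cv2
from scipy.spatial.transform import Rotation as R
from plant import readout, vision, order, models
def K(p):
    f=200/np.tan(np.radians(p["fovy"])/2); return np.array([[f,0,p["cx"]],[0,f,p["cy"]],[0,0,1.]])
def pose(o): return R.from_euler('xyz',o["tcp_rot"]).as_matrix(), np.array(o["tool_pos"])
def shot(name):
    o=readout.get_obs(); p=vision.capture(name)
    if name=="wrist":
        M=np.array(p["mount"]); Rt,t=pose(o); p["Rc"]=Rt@M[:3,:3]; p["c"]=Rt@M[:3,3]+t
    else:
        Rw=cv2.Rodrigues(np.array(p["rvec"],float))[0]; p["Rc"]=Rw.T; p["c"]=-Rw.T@np.array(p["tvec"],float).ravel()
    return p
def ray(p,uv):
    d=cv2.undistortPoints(np.array([[uv]],float),K(p),np.array([p["k1"],0,0,0.]))
    # model is distorted = u*(1+k1 r^2), as OpenCV
    x,y=d[0,0]; return p["Rc"]@np.array([x,y,1])
def dpt(p,uv):
    u,v=int(round(uv[0])),int(round(uv[1])); w=p["depth"][max(v-1,0):v+2,max(u-1,0):u+2]; w=w[w>0]
    return p["c"]+ray(p,uv)*np.median(w) if len(w) else None
def atz(p,uv,z):
    d=ray(p,uv); return p["c"]+d*(z-p["c"][2])/d[2]
def tri(obs):
    A=np.zeros((3,3));b=np.zeros(3)
    for p,uv in obs:
        d=ray(p,uv);d/=np.linalg.norm(d);P=np.eye(3)-np.outer(d,d);A+=P;b+=P@p["c"]
    x=np.linalg.solve(A,b)
    e=[np.linalg.norm((np.eye(3)-np.outer(d,d)/(d@d))@(x-p["c"])) for p,uv in obs for d in [ray(p,uv)]]
    return x,max(e)
def save(p,n): cv2.imwrite(f"pics/{n}.png",p["frame"][:,:,::-1])
def delta(o,goal,yaw):
    "shares to reach tool-down goal with tool yaw"
    Rt,t=pose(o); Rg=R.from_euler('xyz',[np.pi,0,yaw]).as_matrix()
    return np.round(Rt.T@(np.array(goal)-t)/80,4), np.round(R.from_matrix(Rt.T@Rg).as_rotvec()/(2*np.pi),4)
E
cat > a.py <<'E'
from h import *
np.set_printoptions(precision=1,suppress=True)
S={n:shot(n) for n in ("side","top")}
for n in S: save(S[n],n); print(n,S[n]["c"],S[n]["Rc"][:,2])
for th in ["book","bed_centre","bed_knob","handle_mid","handle_end","platen","brush_1","glue_stick_1","mix_cup_2","pigment_jar_1"]:
    b=[]
    for n in S:
        r=models.pinpoint(S[n],th)
        print(th,n,[(np.round(q["position"]),round(q["p"],2)) for q in r[:2]], dpt(S[n],r[0]["position"]) if r else None)
        if r: b.append((S[n],r[0]["position"]))
    if len(b)==2: print("   tri",*tri(b))
o=readout.get_obs(); print(o)
E
python3 a.py
```

```text
side [592.8 839.9 905.7] [-0.1 -0.7 -0.7]
top [ 420.4    6.3 1336.9] [ 0.1 -0.  -1. ]
book side [(array([327., 175.]), 0.71), (array([353., 228.]), 0.34)] [ 471.3 -170.6   18.8]
book top [(array([370., 214.]), 0.7)] [ 460.1 -188.6   17.8]
   tri [ 464.6 -192.1   -0.9] 4.0330085961513
bed_centre side [(array([318., 236.]), 0.77)] [518.2  80.8  29.9]
bed_centre top [(array([288., 202.]), 0.85)] [504.2  98.7  29.4]
   tri [511.4  96.3  45.8] 8.292746041181891
bed_knob side [(array([353., 227.]), 0.91)] [427.8  78.4  55.9]
bed_knob top [(array([298., 224.]), 0.73)] [425.4  65.1  27.9]
   tri [425.1  64.5  40.5] 0.28743457717516757
handle_mid side [(array([280., 209.]), 0.81)] [611.9 125.  181. ]
handle_mid top [(array([276., 166.]), 0.7)] [607.6 123.2 183. ]
   tri [610.1 123.5 179. ] 1.8429463449038215
handle_end side [(array([290., 230.]), 0.84)] [590.2  86.1  65.8]
handle_end top [(array([262., 172.]), 0.66)] [591.6 167.7 175.7]
   tri [592.2 170.1 159.9] 1.7337653854046335
platen side [(array([280., 245.]), 0.73)] [614.3 174.8 114.6]
platen top [(array([281., 168.]), 0.92)] [603.1 11
[... 534 characters left out ...]
1., 168.]), 0.52)] [ 626.2 -199.1    6.3]
   tri [ 627.3 -201.8  -13.4] 1.9168578600786637
pigment_jar_1 side [(array([276., 193.]), 0.45)] [ 624.6 -105.1   13.3]
pigment_jar_1 top [(array([350., 167.]), 0.69), (array([416., 195.]), 0.63)] [ 625.8 -119.2   32.6]
   tri [ 628.1 -122.1   -1.8] 3.0790215291539687
{'time': 1.1, 'joint_positions': array([-1.3,  0.3,  1.5, -0. ,  1.3, -0.1]), 'dq': array([-0., -0.,  0., -0., -0., -0.]), 'tau': array([  0. , -43.1, -24.4,   0.1,   0. ,   0. ]), 'tool_pos': array([ 224.5, -474.6,  226.8]), 'tcp_rot': array([3.1, 0. , 0.4]), 'contact_force': array([-0.1,  0.6,  0.2]), 'moment': array([0., 0., 0.]), 'finger_force': 0.0, 'grip_width': 91.8037280737341}
```

View pics/top.png

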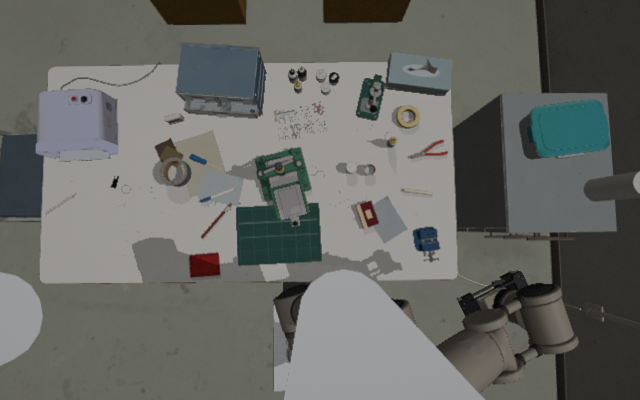

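View pics/side.png

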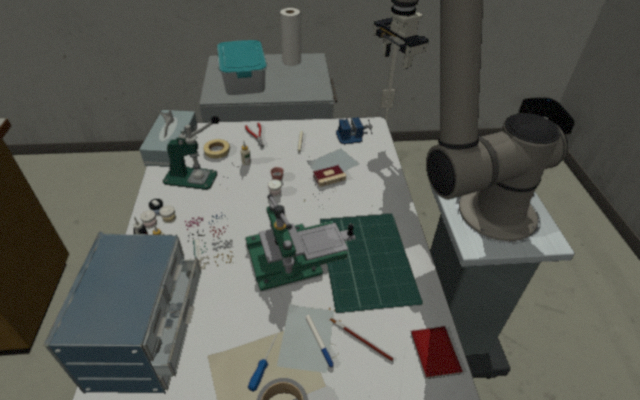

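```bash
python3 - <<'E'
from h import *
o=readout.get_obs(); print(o["tcp_rot"],delta(o,[440,-190,230],0.1),delta(o,[440,-190,230],o["tcp_rot"][2])); p=vision.capture("wrist"); print(p["mount"],p["fovy"])
E
```

```text
[3.14148543e+00 3.31501571e-05 4.41819550e-01] (array([ 3.9564, -2.0641, -0.0409]), array([0.    , 0.    , 0.0544])) (array([ 3.9564, -2.0641, -0.0409]), array([0., 0., 0.]))
[[-7.50522773e-05 -9.67614701e-01 -2.52431742e-01  6.76509191e+01]
 [ 9.99997911e-01 -5.88192640e-04  1.95732803e-03  4.78061688e-01]
 [-2.04241787e-03 -2.52431068e-01  9.67612724e-01 -1.56743201e+02]
 [ 0.00000000e+00  0.00000000e+00  0.00000000e+00  1.00000000e+00]] 59.13802734883775
```

step_arm(series="-1 0.99 -0.516 0 0 0 0;-1 0.99 -0.516 0 0 0 0")

```text
time: 1.35
tool_pos: [278.7, -402.5, 226.5]
tcp_rot: [-3.141, -0.0, 0.44]
contact_force: [1.2, -0.7, 0.7]
grip_width: 91.8
finger_force: 0.0
```

step_arm(series="-1 0.99 -0.516 0 0 0 0;-1 0.99 -0.516 0 0 0 0")

```text
time: 1.55
tool_pos: [333.4, -330.3, 226.8]
tcp_rot: [3.142, -0.0, 0.442]
contact_force: [0.0, -0.3, 0.1]
grip_width: 91.4
finger_force: 0.0
```

step_arm(series="-1 0.99 -0.516 0 0 0 0;-1 0.99 -0.516 0 0 0 0")

```text
time: 1.75
tool_pos: [387.4, -259.0, 226.9]
tcp_rot: [3.141, -0.0, 0.442]
contact_force: [1.2, -0.8, 0.7]
grip_width: 91.9
finger_force: 0.0
```

step_arm(series="-1 0.99 -0.516 0 0 0 0;-1 0.99 -0.516 0 0 0 0;-1 0.99 -0.516 0 0 0 0;-1 0.99 -0.516 0 0 0 0")

```text
time: 2.15
tool_pos: [440.5, -189.3, 226.7]
tcp_rot: [3.141, 0.0, 0.444]
contact_force: [0.4, -0.7, 0.1]
grip_width: 91.7
finger_force: 0.0
```

```bash
cat >> h.py <<'E'
def cloud(p):
    u,v=np.meshgrid(np.arange(640),np.arange(400)); uv=np.stack([u,v],-1).reshape(-1,1,2).astype(float)
    d=cv2.undistortPoints(uv,K(p),np.array([p["k1"],0,0,0.]))[:,0]
    d=np.c_[d,np.ones(len(d))]*p["depth"].reshape(-1,1)
    return (p["c"]+d@p["Rc"].T).reshape(400,640,3)
def rect(P,mask):
    m=cv2.morphologyEx(mask.astype(np.uint8),cv2.MORPH_OPEN,np.ones((5,5))); n,l,s,_=cv2.connectedComponentsWithStats(m)
    i=1+np.argmax(s[1:,4]); q=P[l==i]; r=cv2.minAreaRect((q[:,:2]).astype(np.float32)); return r,q[:,2].mean(),len(q)
E
python3 - <<'E'
from h import *
p=shot("wrist"); save(p,"w1"); P=cloud(p); P2=P
m=(p["depth"]>0)&(P[...,2]>10)&(P[...,2]<26)&(np.hypot(P[...,0]-462,P[...,1]+190)<80)
print(rect(P,m))
r=models.pinpoint(p,"book"); print(r, [atz(p,q["position"],0) for q in r])
ok=(p["depth"]>0)&(P[...,2]<5); print(np.median(P[ok][:,2]))
E
```

```text
(((464.7151794433594, -180.58465576171875), (88.50980377197266, 57.93712615966797), 18.517047882080078), np.float64(16.89768916141202), 4712)
[{'position': [318.9, 148.1], 'p': 0.73}] [array([ 465.80040294, -177.12932382,    0.        ])]
-1.0377891305107028
```

View pics/w1.png

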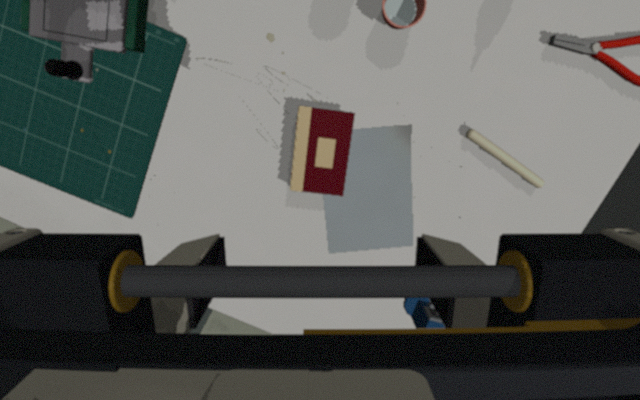

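```bash
python3 - <<'E'
from h import *
o=readout.get_obs(); print(delta(o,[464.7,-180.6,60],0.323),delta(o,[464.7,-180.6,4],0.323))
E
```

```text
(array([0.3348, 0.0197, 2.0836]), array([0.    , 0.0001, 0.0188])) (array([0.3351, 0.0195, 2.7836]), array([0.    , 0.0001, 0.0188]))
```

step_arm(series="-1 0.335 0.02 1 0 0 0.0188;-1 0.335 0.02 1 0 0 0.0188")

```text
time: 2.45
tool_pos: [464.8, -181.1, 145.6]
tcp_rot: [3.141, -0.001, 0.318]
contact_force: [0.4, -0.8, -0.8]
grip_width: 91.7
finger_force: 0.0
```

step_arm(series="-0.8 0 0 0.95 0 0 0;-0.8 0 0 0.95 0 0 0;-0.8 0 0 0.95 0 0 0;-0.8 0 0 0.95 0 0 0")

```text
time: 2.85
tool_pos: [465.1, -181.1, 71.3]
tcp_rot: [3.141, -0.0, 0.322]
contact_force: [-0.2, 0.7, 1.1]
grip_width: 83.0
finger_force: 0.0
```

step_arm(series="-0.8 0 0 0.5 0 0 0;-0.8 0 0 0.84 0 0 0;-0.8 0 0 0.84 0 0 0;-0.8 0 0 0.84 0 0 0;1 0 0 0.84 0 0 0;1 0 0 0.84 0 0 0;1 0 0 0.84 0 0 0;1 0 0 0.84 0 0 0;1 0 0 0.84 0 0 0;1 0 0 0.84 0 0 0")

```text
time: 3.85
tool_pos: [465.6, -180.0, 4.3]
tcp_rot: [3.141, -0.001, 0.324]
contact_force: [-1.2, 0.3, 7.1]
grip_width: 57.7
finger_force: 30.0
```

step_arm(series="1 0 0 -0.5 0 0 0;1 0 0 -1 0 0 0;1 0 0 -1 0 0 0")

```text
time: 4.15
tool_pos: [468.0, -181.3, 88.1]
tcp_rot: [3.135, -0.006, 0.324]
contact_force: [0.5, -0.7, -0.7]
grip_width: 57.3
finger_force: 30.0
```

step_arm(series="1 0.15 -0.785 -0.8 0 0 0;1 0.15 -0.785 -0.8 0 0 0;1 0.15 -0.785 -0.8 0 0 0")

```text
time: 4.45
tool_pos: [457.4, -114.6, 150.2]
tcp_rot: [3.139, -0.004, 0.326]
contact_force: [-0.5, -0.2, -0.7]
grip_width: 57.9
finger_force: 30.0
```

step_arm(series="1 0.15 -0.785 -0.65 0 0 0;1 0.15 -0.785 -0.65 0 0 0")

```text
time: 4.65
tool_pos: [447.5, -52.3, 199.5]
tcp_rot: [-3.141, 0.001, 0.323]
contact_force: [0.5, -0.9, -1.3]
grip_width: 57.6
finger_force: 30.0
```

step_arm(series="1 0.15 -0.785 0 0 0 0;1 0.15 -0.785 0 0 0 0")

```text
time: 4.85
tool_pos: [438.5, 12.8, 198.9]
tcp_rot: [-3.14, 0.0, 0.326]
contact_force: [0.2, -0.5, -1.0]
grip_width: 57.7
finger_force: 30.0
```

step_arm(series="1 0.15 -0.785 0 0 0 0;1 0.15 -0.785 0 0 0 0;1 0.15 -0.785 0 0 0 0;1 0.15 -0.785 0 0 0 0")

```text
time: 5.25
tool_pos: [430.8, 73.0, 198.7]
tcp_rot: [3.141, 0.001, 0.324]
contact_force: [1.1, -0.1, -0.4]
grip_width: 58.0
finger_force: 30.0
```

```bash
python3 - <<'E'
from h import *
p=shot("wrist"); save(p,"w2"); P=cloud(p)
print(readout.get_obs()["tool_pos"],readout.get_obs()["grip_width"])
for th in ["bed_centre","bed_knob","handle_mid","handle_end","book"]:
    r=models.pinpoint(p,th); print(th,[(q["position"],q["p"],atz(p,q["position"],{"bed_centre":30,"bed_knob":50,"book":0}.get(th,170)),dpt(p,q["position"])) for q in r[:2]])
m=(p["depth"]>0)&(P[...,2]>24)&(P[...,2]<34)&(np.hypot(P[...,0]-507,P[...,1]-97)<90)
print(rect(P,m)); np.save("m.npy",m)
E
```

```text
[430.93826729  72.63964365 198.8269599 ] 57.76126505227302
bed_centre [([326.8, 93.6], 0.55, array([510.9774327 ,  92.59148686,  30.        ]), array([511.05207579,  92.5835285 ,  28.45027668])), ([51.7, 73.4], 0.5, array([451.49846174, 333.96851335,  30.        ]), array([447.89332524, 353.69442987,   3.22751893]))]
bed_knob []
handle_mid []
handle_end []
book [([320.4, 251.8], 0.65, array([354.75373824,  45.94587353,   0.        ]), array([438.24787118,  74.64754813, 211.08214517]))]
(((512.0068359375, 94.27252197265625), (136.3804168701172, 116.30291748046875), 14.004894256591797), np.float64(28.315003915122144), 16463)
```

View pics/w2.png

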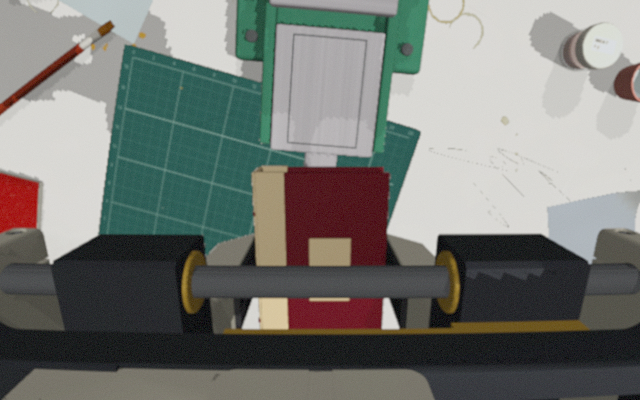

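```bash
python3 - <<'E'
from h import *
p=shot("wrist"); P=cloud(p)
for name,c in {"outline":[(293,35),(367,39),(360,152),(288,146)],"plate":[(277,24),(385,33),(377,157),(270,149)]}.items():
    Q=np.array([atz(p,x,30) for x in c])[:,:2]; ax=(Q[0]+Q[1]-Q[2]-Q[3])/2; ay=(Q[0]+Q[3]-Q[1]-Q[2])/2
    print(name,Q.mean(0),np.linalg.norm(ax),np.linalg.norm(ay),np.arctan2(ax[1],ax[0]),np.arctan2(-ay[0],ay[1]))
hsv=cv2.cvtColor(p["frame"],cv2.COLOR_RGB2HSV)
m=(hsv[...,1]<60)&(hsv[...,2]>90)&(P[...,2]>25)&(P[...,2]<33)&(np.hypot(P[...,0]-510,P[...,1]-94)<80)
print(rect(P,m))
g=cv2.resize(p["frame"][0:200,220:440],None,fx=3.4,fy=3,interpolation=cv2.INTER_CUBIC); cv2.imwrite("pics/c.png",g[:,:,::-1])
E
```

```text
outline [510.55283374  91.75505498] 96.47353455494559 65.19182024975225 0.2712160667254918 0.2557763530583068
plate [512.19860829  92.01494842] 107.13199849293142 96.07987409835724 0.2642152814597526 0.24681792798109392
(((505.2279968261719, 92.37510681152344), (121.598876953125, 94.46641540527344), 14.299152374267578), np.float64(28.690506782600163), 13402)
```

View pics/c.png

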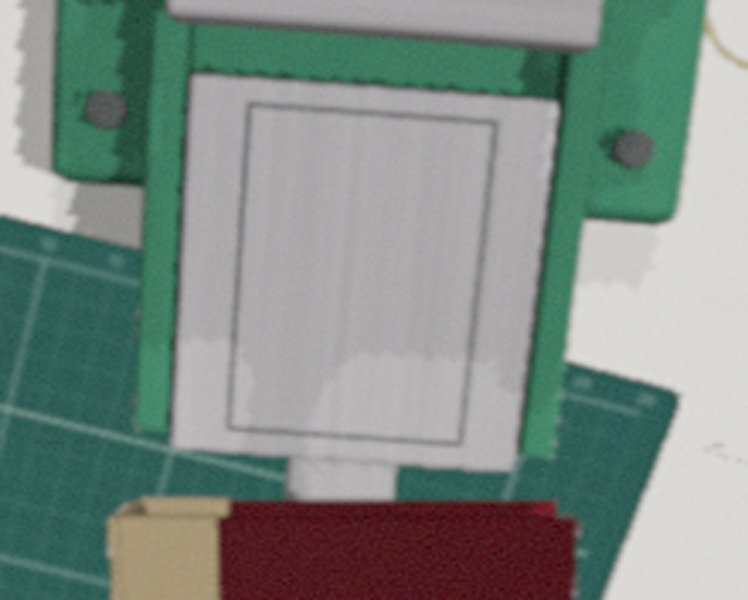

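```bash
python3 - <<'E'
from h import *
p=shot("wrist"); P=cloud(p)
T=lambda L:[(220+x/3.4,y/3) for x,y in L]
for name,c in {"outline":T([(249,103),(496,122),(461,443),(230,428)]),"plate":T([(190,73),(559,99),(516,470),(172,446)])}.items():
    Q=np.array([atz(p,x,30) for x in c])[:,:2]; ax=(Q[0]+Q[1]-Q[2]-Q[3])/2; ay=(Q[0]+Q[3]-Q[1]-Q[2])/2
    print(name,Q.mean(0),np.linalg.norm(ax),np.linalg.norm(ay),np.arctan2(ax[1],ax[0]),np.arctan2(-ay[0],ay[1]))
for n,uv in dict(railL=T([(160,250)])[0],railR=T([(562,250)])[0],railL2=T([(155,400)])[0],railR2=T([(540,430)])[0],plate=T([(350,250)])[0]).items(): print(n,dpt(p,uv))
E
```

```text
outline [511.59570458  93.66282283] 92.69851945361538 62.72008387095434 0.24932651496090213 0.24572314961610756
plate [511.80173688  93.61196575] 106.81683239046068 93.61325628683237 0.25091516287840904 0.2464442464674725
railL [503.11263504 145.85247372  26.84307145]
railR [536.67927342  45.65511619  26.68350406]
railL2 [460.36931739 134.56930021  26.94584384]
railR2 [484.8567185   32.40693629  27.06534572]
plate [518.70461969  98.47265089  28.4363865 ]
```

```bash
python3 - <<'E'
from h import *
o=readout.get_obs(); print(o["tool_pos"],delta(o,[512.6,93.9,35],0.248))
E
```

```text
[430.90054369  73.03330567 199.46108562] (array([1.0514, 0.0762, 2.0557]), array([0.    , 0.    , 0.0119]))
```

step_arm(series="1 0.5 0.05 0.3 0 0 0.012;1 0.95 0.076 0.7 0 0 0.012;1 0.95 0.076 0.9 0 0 0.012;1 0.95 0.076 0.9 0 0 0.012;1 0.95 0.076 0.9 0 0 0.012")

```text
time: 6.15
tool_pos: [504.6, 91.8, 127.7]
tcp_rot: [-3.142, 0.001, 0.248]
contact_force: [-0.5, -0.1, -0.3]
grip_width: 57.9
finger_force: 30.0
```

```bash
python3 - <<'E'
from h import *
o=readout.get_obs(); print(o["tool_pos"],o["contact_force"],delta(o,[512.6,93.9,35],0.248))
E
```

```text
[504.55355339  91.78103393 127.72859591] [-0.50495517 -0.14059317 -0.30802119] (array([ 1.047e-01, -1.000e-03,  1.159e+00]), array([-0.    ,  0.0001,  0.    ]))
```

step_arm(series="1 0.105 0 0.4 0 0 0;1 0.105 0 0.8 0 0 0;1 0.105 0 0.8 0 0 0;1 0.105 0 0.8 0 0 0")

```text
time: 6.55
tool_pos: [513.3, 93.9, 65.1]
tcp_rot: [3.141, -0.001, 0.248]
contact_force: [0.6, -0.3, -0.8]
grip_width: 58.2
finger_force: 30.0
```

step_arm(series="1 0 0 0.2 0 0 0;1 0 0 0.3 0 0 0;1 0 0 0.36 0 0 0;1 0 0 0.36 0 0 0;1 0 0 0.36 0 0 0")

```text
time: 7.05
tool_pos: [513.4, 94.0, 35.4]
tcp_rot: [3.141, -0.001, 0.248]
contact_force: [-0.3, -1.0, -0.1]
grip_width: 57.4
finger_force: 30.0
```

step_arm(series="1 0 0 0.01 0 0 0;-0.5 0 0 0.01 0 0 0;-0.5 0 0 0.01 0 0 0;-0.5 0 0 0.01 0 0 0;-0.5 0 0 0.01 0 0 0;-0.5 0 0 -0.2 0 0 0;-0.5 0 0 -0.6 0 0 0;-0.5 0 0 -1 0 0 0;-0.5 0 0 -1 0 0 0")

```text
time: 7.95
tool_pos: [515.6, 94.2, 118.8]
tcp_rot: [3.14, -0.008, 0.248]
contact_force: [0.8, 0.1, -0.7]
grip_width: 68.8
finger_force: 0.0
```

step_arm(series="-0.5 -0.5 0 -0.5 0 0 0;-0.5 -1 0 -1 0 0 0;-0.5 -1 0 -1 0 0 0;-0.5 -1 0 -1 0 0 0")

```text
time: 8.35
tool_pos: [435.4, 74.2, 195.8]
tcp_rot: [3.141, -0.003, 0.248]
contact_force: [0.3, 0.5, 0.1]
grip_width: 69.4
finger_force: 0.0
```

```bash
python3 - <<'E'
from h import *
p=shot("wrist"); save(p,"w3"); P=cloud(p)
print(readout.get_obs()["tool_pos"])
m=(p["depth"]>0)&(P[...,2]>40)&(P[...,2]<54)&(np.hypot(P[...,0]-511.7,P[...,1]-93.6)<60)
print(rect(P,m))
S=shot("side")
for th in ["bed_centre","bed_knob","handle_mid","handle_end","book"]:
  b=[]
  for q in (p,S):
    r=models.pinpoint(q,th); print(th,[(x["position"],round(x["p"],2)) for x in r[:2]])
    if r and r[0]["p"]>.3: b.append((q,r[0]["position"]))
  if len(b)==2: print(tri(b))
E
```

```text
[435.79526943  74.33605881 194.72938279]
(((512.6768798828125, 92.53488159179688), (88.5945816040039, 58.319095611572266), 14.59970474243164), np.float64(46.78801967933329), 7502)
bed_centre [([318.2, 92.9], 0.55)]
bed_centre [([321.0, 236.8], 0.93)]
(array([513.70867405,  95.34266435,  43.44289492]), np.float64(1.8302185852475403))
bed_knob [([315.6, 190.6], 0.65)]
bed_knob [([349.4, 229.4], 0.86)]
(array([435.09075825,  76.90660058,  45.61592641]), np.float64(1.44321942493141))
handle_mid []
handle_mid [([279.7, 211.6], 0.69)]
handle_end []
handle_end [([282.2, 228.6], 0.81)]
book [([316.4, 190.7], 0.67), ([320.2, 93.0], 0.59)]
book [([321.1, 239.3], 0.73)]
(array([471.76774946,  81.95717496,  33.35132718]), np.float64(40.25697974072502))
```

View pics/w3.png

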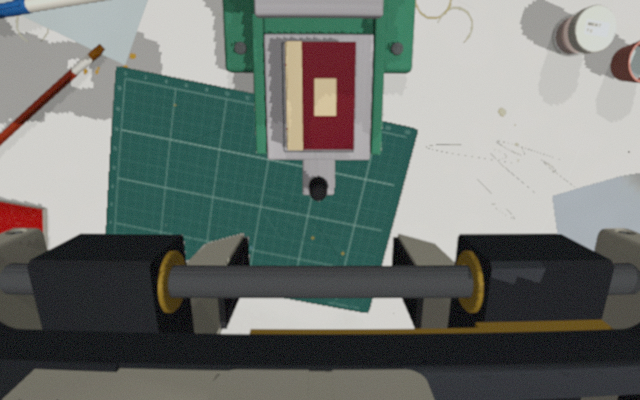

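step_arm(series="1 -0.44 0 0.2 0 0 0;1 -0.44 0 0.7 0 0 0;1 -0.44 0 0.98 0 0 0;1 -0.44 0 0.98 0 0 0")

```text
time: 9.35
tool_pos: [399.3, 65.7, 114.3]
tcp_rot: [-3.14, 0.005, 0.248]
contact_force: [0.4, -0.8, 0.5]
grip_width: 41.2
finger_force: 0.0
```

step_arm(series="1 0 0 0.5 0 0 0;1 0 0 0.85 0 0 0;1 0 0 0.85 0 0 0;1 0 0 0.85 0 0 0;1 0 0 0.85 0 0 0")

```text
time: 9.85
tool_pos: [402.7, 65.7, 50.0]
tcp_rot: [3.141, -0.003, 0.248]
contact_force: [0.7, 1.2, 0.2]
grip_width: 2.3
finger_force: 0.0
```

```bash
python3 - <<'E'
from h import *
o=readout.get_obs(); print(o["tool_pos"],o["grip_width"],delta(o,[522.8,96.4,49],0.248))
E
```

```text
[402.72496215  65.70693058  49.9539806 ] 2.318589547668603 (array([ 1.5492, -0.0029,  0.0166]), array([ 0.0001, -0.0005,  0.0001]))
```

step_arm(series="1 0.08 0 0 0 0 0;1 0.13 0 0 0 0 0;1 0.18 0 0 0 0 0;1 0.23 0 0 0 0 0;1 0.29 0 0 0 0 0;1 0.36 0 0 0 0 0;1 0.44 0 0 0 0 0;1 0.52 0 0 0 0 0;1 0.6 0 0 0 0 0;1 0.68 0 0 0 0 0;1 0.76 0 0 0 0 0;1 0.84 0 0 0 0 0;1 0.9 0 0 0 0 0")

```text
time: 11.15
tool_pos: [471.7, 83.5, 48.3]
tcp_rot: [3.141, -0.0, 0.248]
contact_force: [-2.2, -1.5, 0.8]
grip_width: 0.6
finger_force: 1.1
```

step_arm(series="1 0.08 0 0 0 0 0;1 0.16 0 0 0 0 0;1 0.24 0 0 0 0 0;1 0.32 0 0 0 0 0;1 0.4 0 0 0 0 0;1 0.46 0 0 0 0 0;1 0.5 0 0 0 0 0;1 0.54 0 0 0 0 0;1 0.56 0 0 0 0 0")

```text
time: 12.05
tool_pos: [514.7, 94.5, 48.3]
tcp_rot: [3.141, -0.0, 0.248]
contact_force: [-2.3, -1.4, -0.3]
grip_width: 0.7
finger_force: 0.9
```

step_arm(series="1 0.03 0 0 0 0 0;1 0.05 0 0 0 0 0;1 0.07 0 0 0 0 0;1 0.08 0 0 0 0 0;1 0.08 0 0 0 0 0")

```text
time: 12.55
tool_pos: [520.2, 95.8, 48.2]
tcp_rot: [3.142, 0.001, 0.248]
contact_force: [-3.1, -2.7, 1.7]
grip_width: 0.3
finger_force: 2.0
```

step_arm(series="1 0.015 0 0 0 0 0;1 0.03 0 0 0 0 0;1 0.03 0 0 0 0 0")

```text
time: 12.85
tool_pos: [520.5, 96.0, 48.0]
tcp_rot: [-3.141, 0.006, 0.249]
contact_force: [-10.4, -4.8, 6.8]
grip_width: 0.5
finger_force: 5.1
```

step_arm(series="1 -0.2 0 0 0 0 0;1 -0.6 0 0 0 0 0;1 -0.9 0 -0.3 0 0 0;1 -0.9 0 -0.9 0 0 0;1 -0.9 0 -0.9 0 0 0")

```text
time: 13.35
tool_pos: [457.1, 79.2, 125.6]
tcp_rot: [3.139, -0.012, 0.248]
contact_force: [0.5, -0.5, 0.4]
grip_width: 0.2
finger_force: 0.0
```

step_arm(series="1 0.3 0 -0.95 0 0 0;1 0.3 0 -0.95 0 0 0")

```text
time: 13.55
tool_pos: [478.6, 85.2, 199.1]
tcp_rot: [3.141, -0.005, 0.248]
contact_force: [0.3, 0.4, 0.3]
grip_width: 0.5
finger_force: 0.0
```

step_arm(series="0 0.7 0 -0.75 0 0 0;0 0.7 0 -0.75 0 0 0;0 0.7 0 -0.75 0 0 0;0 0.7 0 -0.75 0 0 0")

```text
time: 13.95
tool_pos: [530.9, 98.8, 255.7]
tcp_rot: [-3.142, -0.0, 0.249]
contact_force: [0.0, -0.5, -0.5]
grip_width: 27.6
finger_force: 0.0
```

```bash
cat > hd.py <<'E'
from h import *
import sys
p=shot("wrist"); save(p,sys.argv[1]); P=cloud(p); o=readout.get_obs(); print(o["tool_pos"],o["tcp_rot"],o["joint_positions"])
m=(p["depth"]>0)&(P[...,2]>150)&(P[...,2]<195)&(np.hypot(P[...,0]-614,P[...,1]-121)<75)
r=rect(P,m); print(r)
for th in ["handle_mid","handle_end","platen","bed_knob","book"]:
    r=models.pinpoint(p,th); print(th,[(q["position"],round(q["p"],2),atz(p,q["position"],168)) for q in r[:2]])
E
python3 hd.py w4
```

```text
[530.04074308  98.64648759 254.94255779] [-3.14111917e+00  1.71173012e-03  2.48511695e-01] [4.17539861e-02 3.48856225e-01 1.43464021e+00 1.14542739e-04
 1.35986869e+00 1.36401494e+00]
(((614.7239379882812, 119.76361083984375), (24.05021858215332, 114.4909439086914), 17.58061981201172), np.float64(175.50213659922537), 3288)
handle_mid [([318.0, 83.9], 0.92, array([613.28686403, 120.22898553, 168.        ]))]
handle_end [([242.9, 95.7], 0.57, array([593.76796084, 167.07468432, 168.        ]))]
platen []
bed_knob [([315.7, 169.4], 0.83, array([557.37847551, 107.78662852, 168.        ]))]
book []
```

View pics/w4.png

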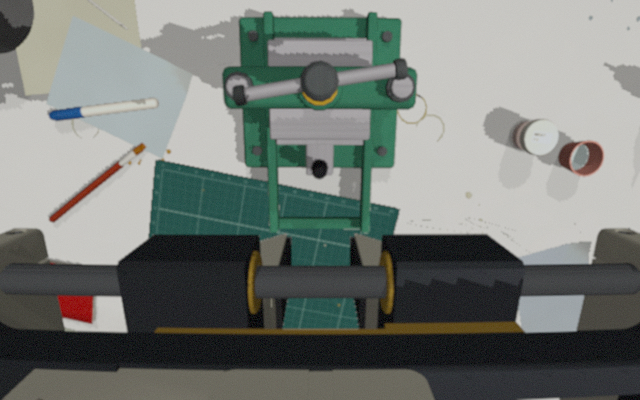

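```bash
cat > pl.py <<'E'
from h import *
p=shot("wrist"); P=cloud(p); ok=p["depth"]>0
c=np.array([614.5,120.]); ex=np.array([np.cos(.248),np.sin(.248)]); ey=np.array([-ex[1],ex[0]])
L=P[...,:2]-c; X=L@ex; Y=L@ey; Z=P[...,2]; r=np.hypot(X,Y)
def md(n,m): m=m&ok; print(n,m.sum(),np.percentile(Z[m],[10,50,90]) if m.sum() else None)
md("platen",(Z>40)&(Z<90)&(X>-42)&(X<-24)&(abs(Y)<40))
md("bridge",(Z>100)&(Z<130)&(abs(X)<15)&(abs(Y)<70)&(r>20))
m=ok&(Z>145)&(Z<190)&(r>16)&(r<46); md("bar",m)
q=P[m][:,:2]-c; v=np.linalg.svd(q-q.mean(0),full_matrices=False)[2][0]; print("bar mean",q.mean(0)+c,"angle",np.arctan2(*v[::-1])%np.pi)
md("table",(Z<8)&(Z>-10)); md("hub",(r<10)&(Z>140))
k=(Z>52)&(Z<70)&ok&(X<-60)&(X>-100)&(abs(Y)<20); print("knob",P[k].mean(0) if k.any() else None,X[k].mean(),k.sum())
E
python3 pl.py
```

```text
platen 1562 [61.59354938 62.59471657 63.5381361 ]
bridge 3450 [114.12850678 115.74398172 128.21795706]
bar 1279 [170.51692321 172.50238297 173.70619327]
bar mean [614.97976645 118.67424079] angle 1.974408957404312
table 128157 [-2.41027769 -0.96547712  0.98457387]
hub 831 [180.04851463 181.1256889  182.11443136]
knob [538.74758985 100.58872971  59.03505819] -78.19958714319242 185
```

step_arm(series="-0.17 1 0 0.3 0 0 -0.3;-0.17 1 0 0.3 0 0 -0.3;-0.17 1 0 0.3 0 0 -0.3;-0.17 1 0 0.3 0 0 -0.3;-0.17 1 0 0.3 0 0 -0.3;-0.17 1 0 0.3 0 0 -0.3;-0.17 1 0 0.3 0 0 -0.3;-0.17 1 0 0.3 0 0 -0.3;-0.17 1 0 0.3 0 0 -0.3;-0.17 1 0 0.3 0 0 -0.3;-0.17 1 0 0.3 0 0 -0.3;-0.17 1 0 0.3 0 0 -0.3;-0.17 1 0 0.3 0 0 -0.3;-0.17 1 0 0.3 0 0 -0.3")

```text
time: 15.7
tool_pos: [608.1, 118.1, 232.1]
tcp_rot: [-3.141, -0.0, 2.134]
contact_force: [-0.3, 0.4, -0.2]
grip_width: 54.0
finger_force: 0.0
```

step_arm(series="-0.17 0 0 0 0 0 -0.313;-0.17 0 0 0 0 0 -0.313;-0.17 0 0 0 0 0 -0.313;-0.17 0 0 0 0 0 -0.313;-0.17 0 0 0 0 0 -0.313;-0.17 0 0 0 0 0 -0.313;-0.17 0 0 0 0 0 -0.313;-0.17 0 0 0 0 0 -0.313;-0.17 0 0 0 0 0 -0.313;-0.17 0 0 0 0 0 -0.313;-0.17 0 0 0 0 0 -0.313;-0.17 0 0 0 0 0 -0.313;-0.17 0 0 0 0 0 -0.313;-0.17 0 0 0 0 0 -0.313;-0.17 0 0 0 0 0 -0.313")

```text
time: 17.2
tool_pos: [608.3, 118.2, 232.2]
tcp_rot: [3.142, -0.0, -2.188]
contact_force: [0.2, -0.9, -0.1]
grip_width: 53.8
finger_force: 0.0
```

```bash
python3 - <<'E'
from h import *
o=readout.get_obs(); print(o["tool_pos"],o["tcp_rot"],o["joint_positions"],o["grip_width"],delta(o,[614.5,120,153],4.1))
p=shot("wrist"); save(p,"w5")
E
```

```text
[608.25130291 118.16562842 232.21646581] [ 3.14152001e+00 -1.01210200e-04 -2.18805464e+00] [ 6.82823396e-02  5.15572019e-01  1.23329048e+00 -3.28761590e-05
  1.39285046e+00 -2.45604617e+00] 53.804483471674054 (array([-0.064 , -0.0505,  0.9902]), array([ 0.    , -0.    , -0.0008]))
```

View pics/w5.png

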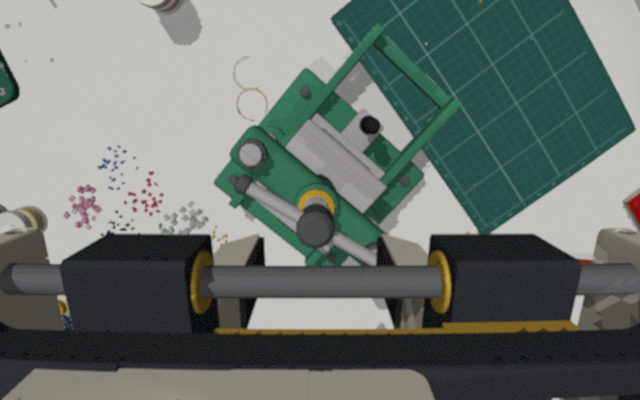

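step_arm(series="-0.17 -0.064 -0.05 0 0 0 -0.017;-0.17 -0.064 -0.05 0.2 0 0 -0.017;-0.17 -0.064 -0.05 0.5 0 0 -0.017;-0.17 -0.064 -0.05 0.8 0 0 -0.017;-0.17 -0.064 -0.05 0.99 0 0 -0.017;-0.17 -0.064 -0.05 0.99 0 0 -0.017;-0.17 -0.064 -0.05 0.99 0 0 -0.017")

```text
time: 17.95
tool_pos: [614.8, 120.1, 153.5]
tcp_rot: [-3.141, 0.0, -2.078]
contact_force: [-0.4, -0.4, 0.3]
grip_width: 53.6
finger_force: 0.0
```

step_arm(series="-0.17 0 0 0 0 0 0.02;-0.17 0 0 0 0 0 0.04;-0.17 0 0 0 0 0 0.06;-0.17 0 0 0 0 0 0.08;-0.17 0 0 0 0 0 0.1;-0.17 0 0 0 0 0 0.12;-0.17 0 0 0 0 0 0.14;-0.17 0 0 0 0 0 0.16;-0.17 0 0 0 0 0 0.18;-0.17 0 0 0 0 0 0.2;-0.17 0 0 0 0 0 0.22;-0.17 0 0 0 0 0 0.24;-0.17 0 0 0 0 0 0.26;-0.17 0 0 0 0 0 0.28;-0.17 0 0 0 0 0 0.3;-0.17 0 0 0 0 0 0.3")

```text
time: 19.55
tool_pos: [614.7, 120.4, 154.1]
tcp_rot: [3.141, 0.0, 2.32]
contact_force: [-0.1, 1.2, -0.9]
grip_width: 53.8
finger_force: 0.5
```

```bash
python3 -c "
from h import *
o=readout.get_obs(); print(o['tool_pos'],o['tcp_rot'],o['moment'],o['contact_force'],o['joint_positions'][5])"; python3 pl.py
```

```text
[614.71355535 120.42876074 154.138891  ] [3.14058447e+00 4.38113436e-04 2.31979237e+00] [ 0.15613981 -0.05451107  0.05866506] [-0.13076015  1.21782099 -0.91510303] -0.6780615150146813
platen 2522 [59.13001431 59.98303496 60.81747761]
bridge 6489 [114.64313302 116.07197974 128.4939196 ]
bar 4062 [164.13727028 170.40467228 183.79082264]
bar mean [601.91095654 122.49093558] angle 0.6492278226720336
table 118276 [-2.22217271 -0.90847305  1.47760032]
hub 387 [142.87086939 178.05682317 179.0991809 ]
knob [538.64558315 102.04852435  58.83210822] -77.94014355306638 401
```

step_arm(series="-0.17 0 0 0 0 0 0.02;-0.17 0 0 0 0 0 0.04;-0.17 0 0 0 0 0 0.06;-0.17 0 0 0 0 0 0.08;-0.17 0 0 0 0 0 0.1;-0.17 0 0 0 0 0 0.12;-0.17 0 0 0 0 0 0.14;-0.17 0 0 0 0 0 0.16;-0.17 0 0 0 0 0 0.18;-0.17 0 0 0 0 0 0.2;-0.17 0 0 0 0 0 0.22;-0.17 0 0 0 0 0 0.24;-0.17 0 0 0 0 0 0.26;-0.17 0 0 0 0 0 0.28;-0.17 0 0 0 0 0 0.3;-0.17 0 0 0 0 0 0.3")

```text
time: 21.2
tool_pos: [614.7, 120.0, 153.6]
tcp_rot: [3.141, -0.0, 0.438]
contact_force: [-1.4, 0.0, -1.4]
grip_width: 53.5
finger_force: 0.4
```

```bash
python3 -c "
from h import *
o=readout.get_obs(); print(o['tool_pos'],o['tcp_rot'],o['moment'],o['contact_force'],o['joint_positions'][5])"; python3 pl.py
```

```text
[614.6663218  119.9976441  153.57996977] [ 3.14114334e+00 -3.82023591e-04  4.38124797e-01] [-0.04823604  0.17070266  0.0140993 ] [-1.42994526  0.00319983 -1.3664565 ] 1.203420379001642
platen 47 [56.33756667 57.01819486 57.90194593]
bridge 5124 [114.4915961  115.70161449 122.4556654 ]
bar 4015 [162.75612865 167.61824815 183.31628776]
bar mean [621.30818815 131.04435681] angle 1.9182336646777212
table 120380 [-2.28861919 -1.15597632  0.18337929]
hub 350 [173.91229995 175.27914573 176.21622454]
knob [537.12652476  99.9802525   59.89152372] -79.92041647063782 115
```

step_arm(series="-0.17 0 0 0 0 0 0.02;-0.17 0 0 0 0 0 0.04;-0.17 0 0 0 0 0 0.06;-0.17 0 0 0 0 0 0.08;-0.17 0 0 0 0 0 0.1;-0.17 0 0 0 0 0 0.12;-0.17 0 0 0 0 0 0.14;-0.17 0 0 0 0 0 0.16;-0.17 0 0 0 0 0 0.18;-0.17 0 0 0 0 0 0.2;-0.17 0 0 0 0 0 0.22;-0.17 0 0 0 0 0 0.24;-0.17 0 0 0 0 0 0.26;-0.17 0 0 0 0 0 0.27;-0.17 0 0 0 0 0 0.27")

```text
time: 22.75
tool_pos: [614.5, 120.5, 153.2]
tcp_rot: [-3.141, 0.0, -1.256]
contact_force: [-0.5, 2.2, -0.7]
grip_width: 53.6
finger_force: 1.1
```

```bash
python3 -c "
from h import *
o=readout.get_obs(); print(o['tool_pos'],o['tcp_rot'],o['moment'],o['contact_force'],o['joint_positions'][5])"; python3 pl.py
```

```text
[614.54060538 120.4670955  153.21517614] [-3.14133197e+00  3.89629310e-04 -1.25582515e+00] [0.45307487 0.11680408 0.05216856] [-0.51062211  2.23221074 -0.71475402] 2.897506027873948
platen 2469 [55.80363732 56.62843918 57.4307245 ]
bridge 6549 [114.42730801 115.78517415 127.87989398]
bar 3973 [160.8679498  165.37307115 183.067258  ]
bar mean [625.93346562 112.16940706] angle 0.244761839839847
table 115070 [-2.29323583 -1.16491148  1.11271278]
hub 420 [171.11604415 172.46237893 173.30349285]
knob [539.99347831 100.28834133  58.53826609] -77.06555129949386 363
```

step_arm(series="-0.17 0 0 0 0 0 0.01;-0.17 0 0 0 0 0 0.022;-0.17 0 0 0 0 0 0.022;-0.17 0 0 0 0 0 0;-0.17 0 0 0 0 0 -0.02;-0.17 0 0 0 0 0 -0.02;-0.17 0 0 -0.3 0 0 -0.02;-0.17 0 0 -0.8 0 0 -0.02;-0.17 0 0 -1 0 0 -0.02;-0.17 0 0 -1 0 0 -0.02")

```text
time: 23.8
tool_pos: [616.2, 120.0, 236.7]
tcp_rot: [-3.135, -0.003, -1.135]
contact_force: [0.8, -0.2, -0.0]
grip_width: 53.7
finger_force: 0.0
```

step_arm(series="-0.17 0 0 -0.3 0 0 -0.22;-0.17 0 0 -0.3 0 0 -0.22;-0.17 0 0 -0.3 0 0 -0.22;-0.17 -0.3 0.3 -0.3 0 0 -0.22;-0.17 -0.3 0.5 -0.3 0 0 -0.22;-0.17 -0.3 0.8 -0.3 0 0 -0.22;-0.17 -0.3 0.8 -0.3 0 0 -0.22;-0.17 -0.3 0.8 -0.3 0 0 -0.22;-0.17 -0.3 0.8 -0.3 0 0 -0.22;-0.17 -0.3 0.8 -0.3 0 0 -0.22;-0.17 -0.3 0.8 -0.3 0 0 -0.22;-0.17 -0.3 0.8 -0.3 0 0 -0.22")

```text
time: 25.0
tool_pos: [546.1, 114.7, 256.2]
tcp_rot: [3.142, 0.001, 0.247]
contact_force: [0.3, -0.0, 0.1]
grip_width: 53.9
finger_force: 0.0
```

```bash
python3 pl.py; python3 - <<'E'
from h import *
o=readout.get_obs(); print(o["tool_pos"],o["tcp_rot"],o["contact_force"])
p=shot("wrist"); save(p,"w6"); S=shot("side")
g=cv2.resize(S["frame"][170:310,210:410],None,fx=2.4,fy=2.4); f=cv2.resize(p["frame"],(480,336)); g=cv2.resize(g,(480,336)); cv2.imwrite("pics/end.png",np.vstack([f,g])[:600,:,::-1])
E
```

```text
platen 1167 [55.83794844 56.8183136  57.83359498]
bridge 4918 [114.47104423 115.87798083 128.03572708]
bar 1162 [162.12362501 163.96551971 165.16012263]
bar mean [616.73505234 119.39343423] angle 2.8355278775404718
table 126769 [-2.37968278 -0.97220288  0.88210712]
hub 724 [171.67229459 172.59805418 173.51334179]
knob [539.04967112 100.78741118  59.03240259] -77.85797848915138 183
[546.20534559 114.63215197 256.40161388] [3.14153030e+00 1.00031233e-03 2.46901891e-01] [-0.43086448 -0.25872058 -0.45020465]
```

View pics/end.png

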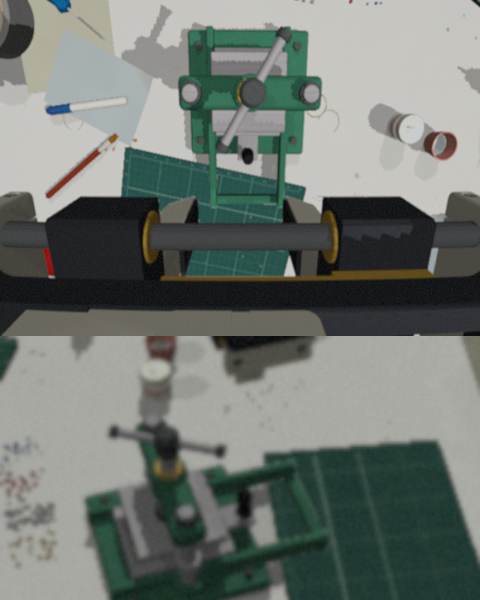

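```bash
python3 -c "
from plant import order; print(order.close_job())"
```

```text
the job is handed in; nothing more can be done
None
```

I handed the job in at about 25 s with the book square in the outline, the bed home, and the screw about 0.86 turn clockwise. The camera depths put the platen on the book with the buffer squeezed about 2.8 mm, roughly 22 N. The bystanders were never touched, but the hand-in gave no verdict.

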